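# Draw the wide brush and hold it level over the tub

### The job

Fetch the wide flat paint brush for the painter: grip its handle, draw it out of its slot in the sloping wooden holder, turn it level and bring it over the open white tub. Finish while still holding it there: brush level and still, bristles over the middle of the tub and about a hand's breadth above its rim, touching nothing but the gripper. Leave the other two tools in the holder, the lidded red tub and the glass jar where they are.

Things in the scene. Friction and masses are not known exactly. Their poses are not given: they have to be found in the camera images.
- wide_brush: wide flat brush, the one to take; 217 mm long, about 0.13 kg, loose in one of the three slots (varies), leaning about 43 degrees from vertical, head up. Pale bar handle 24 (y) x 16 (x), alike on all tools. Origin at the butt end (slot bottom), z along the tool to its head. Steel ferrule 74 (y) x 20 at 130 to 165 mm, then grey bristles 70 (y) x 16. Centre of mass about 105 mm from the butt.
- brush_grip (a point): point on the wide brush's axis 100 mm from its butt, mid of the bare handle (60 to 130 mm), to be gripped across the 24 mm width, fingers closing along the holder's y. The lower 60 mm is in the slot with 3 mm play, held by gravity alone: pull along the brush's z, over 65 mm, to clear it
- brush_head (a point): centre of the wide brush's bristles, 190 mm above its butt on its axis
- holder: fixed wooden tool holder: base board 150 (x) x 300 (y) x 15 mm with a slanted block 50 x 300 x 75 mm leaning 40 degrees to the holder's +x, roughly away from the robot; origin under the middle of the base. Three slots 100 mm apart along y, 60 mm deep, mouths 92 mm above the table, 28 mm to +x of the origin
- round_brush: bystander, brush with a slim round head 28 across; 217 mm long, about 0.13 kg, loose in one of the three slots (varies), leaning about 43 degrees from vertical, head up. Pale bar handle 24 (y) x 16 (x), alike on all tools. Origin at the butt end (slot bottom), z along the tool to its head. 
- filling_knife: bystander, filling knife with a thin steel blade widening to 60; 217 mm long, about 0.13 kg, loose in one of the three slots (varies), leaning about 43 degrees from vertical, head up. Pale bar handle 24 (y) x 16 (x), alike on all tools. Origin at the butt end (slot bottom), z along the tool to its head. 
- tub: fixed open white plastic tub, 200 (x) x 150 (y) x 100 mm high, wall 4 mm, empty; origin at the centre of its underside
- tub_rim (a point): centre of the tub's mouth, at rim height (100 mm above the table)
- lidded_tub: bystander, closed red tub with a clear lid, 145 x 118 x 88 mm high, loose, 0.7 kg; origin at the centre of its underside
- jar: bystander, closed glass jar with a white cap, 70 across, 90 high, loose, 0.4 kg; origin at the centre of its underside
There are look-alikes about, which are no part of the job. What is shaped like the wide_brush but black or pink is not meant.

How it is judged:
By the outcome, as a careful person would: the job done as asked, in the order asked, and still so for the second after the job is handed in, while the arm keeps its last pose, push and grip.
It also fails if it takes over 42 s, if anything falls off the work surface, if the arm or the gripper's body presses on something with over 40 N, if the wrist force passes 120 N, or if a joint passes its speed limit or range.

### The arm

A 6-joint arm with a two-finger parallel gripper is mounted at the origin on the work surface. World frame = base frame: x ahead of the robot, y to its left, z up, the work surface at z = 0. Lengths are in m, angles in degrees, forces in N, time in s.
With the tool pointing down it reaches from about 0.375 to 0.9 m from the base axis. Payload 3.1 kg.
Tool frame: the origin (TCP) lies at the very end of the fingers, on their centre line; the grasp point (between the pads) lies 19 mm behind it (grip_point_offset is the distance from the TCP to the grasp point, in m); y points along the fingers, x is the direction in which the jaws open and shut, and the axes are right-handed (so a half turn about y gives the same grasp; the last joint's range is limited). The gripper opens to 87 mm and grips with 3 to 60 N. Pads are 19 mm wide; open, the fingers measure 117 mm over their backs; the gripper's body (75 mm by 190 mm) begins 51 mm behind the grasp point.
Start: joints at [59.845, 30.224, 82.088, -0, 67.689, -10.227], TCP at [0.213, 0.588, 0.223] pointing down, gripper open.
Joint ranges: [-176.69, 176.69], [-43.24, 126.21], [12.49, 139.97], [-82, 262], [0, 151.66], [-163.58, 163.58]. Speed limits (degrees/s): [159.86, 159.86, 180, 180, 180, 180].

### API

Orientations are given as a 3x3 rotation matrix whose columns are the frame's x, y, z axes.
In Python, from rig import * gives the robot as it stands.
- The arm moves only by the tool send_rows, never from a script. Its argument "moves" is text: rows parted by semicolons, each of 5 numbers parted by spaces: the finger opening in mm, from 0 to 87, then the shift along the tool's x, y, z in mm, then the turn about the tool's y in degrees. In form: fingers dx dy dz yaw; .... A call has 1 to 20 rows; each row shifts and turns the commanded pose from where the row before left it, along the tool's axes as they then stand; what a row does not reach is not made up. A row lasts 1/12 s, in which the tool goes at most 41.7 mm and 7.16 degrees, less where a joint would pass 70% of its speed; a pose out of reach is approached as far as the arm can. A call is refused whole if a number of a shift passes 41.7 or a number of a turn 7.16, either way. A call with a gripper value outside its range is refused whole. The fingers move at their own pace and stop on an object; the grip force is fixed at half the most. Time passes only in rows, so rows that do not move let the fingers close. It gives the time, the measured TCP pose, the force and the opening at its end, in the units of the state.
- read_state(): the state, without advancing time (a new reading comes with each control period).
- capture(name): name is "side" or "top" or "wrist"; returns a dict with "image" (480x640x3 uint8, blue, green, red), "z_map" (480x640 float32, m along the optical axis (not along the pixel's ray), 0 where there is no reading), "mtx" (3x3 intrinsics, pixels), "origin" and "rotation" of the camera in the world; the wrist camera has in their place "tool_from_camera" (4x4, takes a point from camera to tool coordinates, whose origin is the TCP and whose axes are the tool frame's). Camera axes: x right, y up, looking along -z (the intrinsics and any distortion apply to the point x, -y, -z); pixel columns grow to the right and rows downward; lengths in m; the calibration is good to about 2 mm. A picture is of the moment at which its call begins: read the wrist's pose just before it.
- hand_in(): hands the job in, once; it reports no verdict.
Trained networks look in a picture, given as the dict that the camera call returned (one of the last four; its "shot" number tells which), for a name from the list of things; names that differ only in an ending like _2 or _b are one class to them, and where a whole thing is asked for, a point or a joint stands for the part that bears it (a point fixed in the world has none). Each returns a list of dicts, best first, with "p" (0 to 1); they miss things now and then, are a little off and sometimes report something else, mostly with a low value. They report only what shows in the picture. A call takes as long as a camera call. They do not tell look-alikes from the thing itself.
- search_frame(picture, name): "bbox" ([left, top, right, bottom] in pixels, round what is visible of it).
- masks_of(picture, name): "region" (480x640 bool, what is visible of it) and "bbox" ([left, top, right, bottom] in pixels, round what is visible of it).
- mark_of(picture, name): "pixel" ([row, column] in pixels: a listed point, or the origin of a listed thing).
The state is a dict: "time_s": time; "joint_positions": joint angles; "qvel": joint speeds; "tau": joint torques, N m; "position": TCP position; "tcp_rot": TCP orientation; "force": force on the tool from outside, world axes, zero at the start; "moment": the same for the moment, N m; "opening": opening from 0.0 (shut) to 1.0 (fully open).
Only numpy, scipy, OpenCV 4.12 (cv2) and the standard library are available. Lean on these libraries where they do the work, as an engineer would, in place of code of your own. Each camera call takes 0.05 s, during which the arm holds its last target. There are 200 camera calls.

## Working session

There is one attempt and no reset: what is moved stays moved. The work goes in short steps, Python scripts to look and compute and a tool call to move; the robot and the scene stay as the last step left them, time stands still between calls to the robot, and variables do not carry over. Pictures are saved under pics/ and viewed, about 8 in all and at most 12, crops included, and the job is handed in when it is done.

Besides the shell and the picture viewer there is one more tool, called after "Request:" as name(argument=value, ...) on one line, values as JSON. send_rows: Moves the arm, as the interface text tells. Its arguments: {"type":"object","properties":{"moves":{"type":"string"}},"required":["moves"]}

```bash
mkdir -p pics; ls
cat > h.py <<'E'
from rig import *
import numpy as np, cv2
def world(pic,rc,st=None,z=None):
    r,c=rc; K=np.array(pic["mtx"]); d=pic["z_map"][int(round(r)),int(round(c))] if z is None else z
    p=np.array([(c-K[0,2])/K[0,0]*d,-(r-K[1,2])/K[1,1]*d,-d])
    if "rotation" in pic: return np.array(pic["rotation"])@p+np.array(pic["origin"])
    T=np.array(pic["tool_from_camera"]); q=T[:3,:3]@p+T[:3,3]
    return np.array(st["tcp_rot"])@q+np.array(st["position"])
E
cat > a.py <<'E'
from h import *
s=read_state(); print({k:np.round(v,3).tolist() for k,v in s.items()})
ims=[]
for n in ["top","side"]:
    p=capture(n); im=p["image"].copy(); print(n,[k for k in p if k not in("image","z_map")],np.round(p["origin"],3),np.round(p["rotation"],2).tolist())
    for nm in ["wide_brush","brush_grip","brush_head","holder","round_brush","filling_knife","tub","tub_rim","lidded_tub","jar"]:
        for m in mark_of(p,nm)[:3]:
            r,c=m["pixel"]
            if 0<=r<480 and 0<=c<640: print(n,nm,round(m["p"],2),np.round([r,c]),np.round(world(p,(min(r,479),min(c,639))),3))
            cv2.circle(im,(int(c),int(r)),3,(0,0,255),-1); cv2.putText(im,nm,(int(c)+4,int(r)),0,.35,(0,255,0))
    cv2.imwrite(f"pics/{n}1.png",im)
E
python3 a.py
```

```text
pics
{'time_s': 0.0, 'joint_positions': [59.844, 30.278, 82.155, -0.001, 67.686, -10.227], 'qvel': [-0.067, 0.029, -0.06, 0.005, 0.126, 0.013], 'tau': [-0.002, -44.004, -17.66, 0.063, 0.058, -0.0], 'position': [0.213, 0.587, 0.222], 'tcp_rot': [[0.341, -0.001, -0.94], [0.94, -0.002, 0.341], [-0.002, -1.0, 0.0]], 'force': [-0.099, 0.955, -0.289], 'moment': [0.014, -0.049, -0.029], 'opening': 1.002}
top ['mtx', 'origin', 'rotation', 'shot'] [0.285 0.02  1.133] [[0.01, 0.98, -0.19], [-1.0, 0.01, 0.02], [0.02, 0.19, 0.98]]
top wide_brush 0.83 [227. 126.] [0.536 0.434 0.014]
top wide_brush 0.75 [382. 227.] [0.192 0.187 0.012]
top wide_brush 0.7 [176. 185.] [0.66  0.307 0.012]
top brush_grip 0.81 [389. 181.] [0.177 0.285 0.019]
top brush_grip 0.77 [226. 207.] [0.514 0.225 0.131]
top brush_grip 0.74 [267. 127.] [0.441 0.422 0.021]
top brush_head 0.84 [392. 143.] [0.171 0.367 0.018]
top brush_head 0.73 [103. 189.] [0.842 0.307 0.019]
top brush_head 0.7 [188. 196.] [0.576 0.238 0.194]
top holder 0.64 [249. 270.] [0.477 0.098 0.078]
top round_brush 0.49 [201. 410.] [ 0.609 -0.226  0.005]
top f
[... 416 characters left out ...]
] [0.559 0.452 0.001]
side wide_brush 0.73 [289. 193.] [0.201 0.188 0.005]
side wide_brush 0.6 [196. 321.] [0.66  0.295 0.01 ]
side brush_grip 0.91 [267. 171.] [ 0.106 -0.027  0.317]
side brush_grip 0.83 [184. 348.] [0.605 0.115 0.188]
side brush_grip 0.78 [198. 233.] [0.446 0.429 0.015]
side brush_head 0.94 [249. 149.] [0.167 0.364 0.021]
side brush_head 0.72 [173. 368.] [0.833 0.292 0.021]
side brush_head 0.62 [209. 206.] [0.36  0.431 0.014]
side holder 0.57 [257. 313.] [0.467 0.066 0.058]
side tub 0.87 [322. 439.] [ 0.61  -0.226  0.004]
side tub_rim 0.98 [294. 446.] [ 0.683 -0.177  0.005]
side lidded_tub 0.95 [453. 388.] [ 0.28  -0.411  0.087]
side jar 0.91 [219. 386.] [0.733 0.096 0.024]
```

View pics/top1.png

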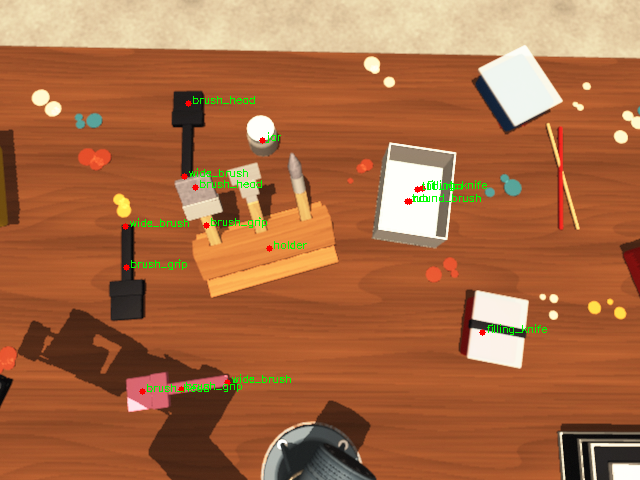

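View pics/side1.png

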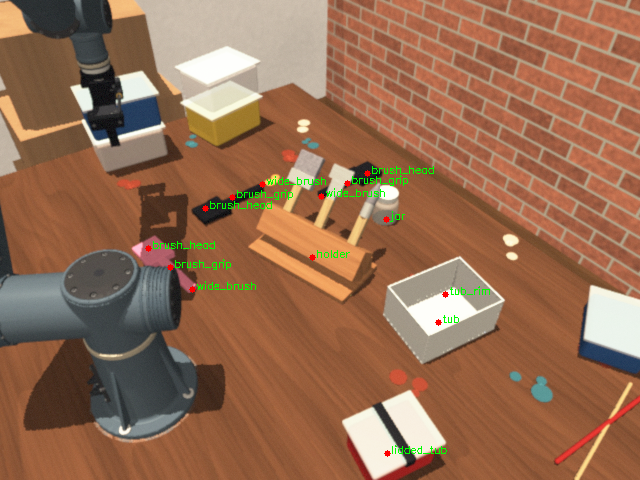

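The wide brush is in the left slot: head at about (188,196) in the top view, handle at (226,207). The black and pink look-alikes lie on the table. The tool only yaws while pointing down, so I'll have to level the brush by pivoting it in the grip, with its butt against a fixed edge. Next I'll measure the brush axis, holder yaw and tub from depth.

```bash
cat > b.py <<'E'
from h import *
p=capture("top"); K=np.array(p["mtx"]); z=p["z_map"]
v,u=np.mgrid[:480,:640]
P=np.stack([(u-K[0,2])/K[0,0]*z,-(v-K[1,2])/K[1,1]*z,-z],-1)@np.array(p["rotation"]).T+np.array(p["origin"])
ok=z>0
def box(m): 
    r=cv2.minAreaRect(P[m][:,:2].astype(np.float32)*1000); return np.round(cv2.boxPoints(r)).tolist(),np.round(r[0]),np.round(r[1]),round(r[2],1)
def win(r0,r1,c0,c1):
    m=np.zeros_like(ok); m[r0:r1,c0:c1]=1; return m&ok
m=win(130,255,365,465)&(P[...,2]>.092)&(P[...,2]<.108); print("tub rim",box(m),P[m][:,2].mean())
m=win(200,300,190,345)&(P[...,2]>.010)&(P[...,2]<.02); print("board",m.sum(),box(m))
hsv=cv2.cvtColor(p["image"],cv2.COLOR_BGR2HSV)
for nm in ["wide_brush","filling_knife","round_brush","holder"]:
    for q in masks_of(p,nm)[:4]:
        r=q["region"]&ok; print(nm,round(q["p"],2),np.round(q["bbox"]),np.round(np.median(P[r],0),3))
        if nm=="holder": 
            print(box(r)); 
# head of the wide brush: pixels above z .15 in window
m=win(160,250,172,225)&(P[...,2]>.12)
X=P[m]; print(m.sum(),X.min(0),X.max(0))
for a,b in [(.115,.13),(.13,.145),(.145,.16),(.16,.175),(.175,.19),(.19,.205),(.205,.22),(.22,.24)]:
    s=P[win(160,250,172,225)&(P[...,2]>a)&(P[...,2]<b)]
    if len(s)>3: print(a,len(s),np.round(np.median(s,0),4),box(win(160,250,172,225)&(P[...,2]>a)&(P[...,2]<b))[1:])
cv2.imwrite("pics/c.png",cv2.resize(p["image"][150:310,165:345],None,fx=4,fy=3.7))
E
python3 b.py
```

```text
tub rim ([[499.0, -283.0], [698.0, -312.0], [720.0, -163.0], [520.0, -134.0]], array([ 609., -223.]), array([151., 201.]), 81.9) 0.09840007733719587
board 2747 ([[376.0, 231.0], [462.0, -56.0], [607.0, -13.0], [521.0, 274.0]], array([491., 109.]), array([151., 300.]), 16.6)
wide_brush 0.93 [171.  91. 204. 176.] [0.804 0.305 0.018]
wide_brush 0.84 [174. 171. 225. 244.] [0.556 0.227 0.175]
wide_brush 0.65 [108. 226. 148. 318.] [0.392 0.421 0.018]
wide_brush 0.65 [128. 373. 227. 413.] [0.181 0.334 0.018]
filling_knife 0.61 [229. 162. 264. 234.] [0.587 0.132 0.174]
round_brush 0.78 [290. 153. 311. 218.] [0.593 0.035 0.163]
holder 0.83 [194. 201. 339. 298.] [0.476 0.105 0.07 ]
([[371.0, 241.0], [463.0, -70.0], [614.0, -25.0], [522.0, 286.0]], array([493., 108.]), array([158., 324.]), 16.5)
holder 0.73 [230. 161. 267. 235.] [0.586 0.131 0.175]
([[502.0, 142.0], [520.0, 84.0], [705.0, 142.0], [687.0, 199.0]], array([604., 142.]), array([194.,  60.]), 17.3)
1757 [0.50293864 0.19077047 0.12030876] [0.6058709 0.2756225 0.2145794]
0.115 100 [0.5094 0.2161 0.1229] (array([515., 220.]), array([36., 25.]), 18.7)
0.13 110 [0.5228 0.221  0.1374] (array([531., 210.]), array([21., 54.]), 33.7)
0.145 234 [0.5352 0.2251 0.1549] (array([537., 225.]), array([23., 76.]), 26.0)
0.16 373 [0.5479 0.2276 0.1688] (array([547., 228.]), array([31., 76.]), 26.3)
0.175 345 [0.5618 0.2349 0.182 ] (array([564., 233.]), array([30., 72.]), 22.8)
0.19 364 [0.5763 0.2374 0.1979] (array([583., 240.]), array([34., 71.]), 18.1)
0.205 260 [0.5879 0.2407 0.2084] (array([588., 241.]), array([19., 70.]), 16.5)
```

View pics/c.png

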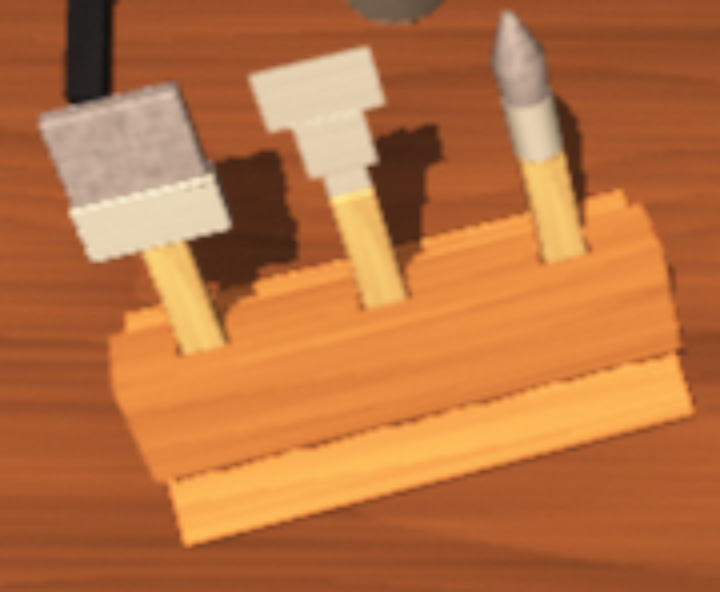

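The crop shows wide brush left, filling knife middle, round brush right. Holder yaw is 16.6°, and the grip is near (0.515, 0.220, 0.120). I'll move above it.

Request:
send_rows(moves="87 0 -30 0 0; 87 0 -30 0 0; 87 -17 0 -29 0; 87 -17 0 -29 0; 87 -17 0 -29 0; 87 -17 0 -29 0; 87 -17 0 -29 0; 87 -17 0 -29 0; 87 -17 0 -29 0; 87 -17 0 -29 0; 87 -17 0 -29 0; 87 -17 0 -29 0; 87 -17 0 -29 0; 87 -17 0 -29 0; 87 -17 0 -29 0; 87 -17 0 -29 0")

```text
time_s: 2.68
position: [0.5144, 0.224, 0.2827]
tcp_rot: [[0.341, 0.0, -0.94], [0.94, 0.0, 0.341], [0.0, -1.0, -0.0]]
force: [0.2, 0.9, -0.7]
opening: 0.999
```

Request:
send_rows(moves="87 0 0 0 -7; 87 0 0 0 -7; 87 0 0 0 -7; 87 0 0 0 -7; 87 0 0 0 -7; 87 0 0 0 -1.5; 87 0 0 0 0; 87 0 0 0 0")

```text
time_s: 3.35
position: [0.5135, 0.2254, 0.2826]
tcp_rot: [[-0.284, 0.0, -0.959], [0.959, 0.0, -0.284], [-0.0, -1.0, -0.0]]
force: [0.1, -0.2, -0.8]
opening: 1.0
```

```bash
cat > c.py <<'E'
from h import *
import sys
s=read_state(); R=np.array(s["tcp_rot"]); print("t",s["time_s"],np.round(s["position"],4),"yaw x",np.degrees(np.arctan2(R[1,0],R[0,0])),R[2,1],np.round(s["joint_positions"]),np.round(s["force"],1),s["opening"])
p=capture("wrist"); im=p["image"].copy()
hx=np.array([.958,.286,0]);hy=np.array([-.286,.958,0])
for nm in ["wide_brush","brush_grip","brush_head"]:
    for m in mark_of(p,nm)[:3]:
        r,c=m["pixel"]
        if 0<=r<479 and 0<=c<639:
            w=world(p,(r,c),s); print(nm,round(m["p"],2),np.round([r,c]),np.round(w,4),np.round([w@hx,w@hy],4))
            cv2.circle(im,(int(c),int(r)),3,(0,0,255),-1)
cv2.imwrite("pics/"+sys.argv[1],im)
K=np.array(p["mtx"]); z=p["z_map"]; v,u=np.mgrid[:480,:640]
T=np.array(p["tool_from_camera"])
P=np.stack([(u-K[0,2])/K[0,0]*z,-(v-K[1,2])/K[1,1]*z,-z],-1)@T[:3,:3].T+T[:3,3]
np.savez("w.npz",P=P@R.T+np.array(s["position"]),ok=z>0,img=p["image"],tool=P)
E
python3 c.py w1.png
```

```text
t 3.35 [0.5135 0.2254 0.2826] yaw x 106.51285190647793 -0.9999999941872805 [ 12.  21.  87.  -0.  71. -94.] [ 0.1 -0.2 -0.8] 0.9996195886490334
wide_brush 0.98 [268. 464.] [0.542  0.4284 0.0171] [0.6417 0.2554]
brush_grip 0.97 [192. 491.] [0.445  0.4216 0.0183] [0.5469 0.2766]
brush_grip 0.59 [388. 322.] [0.4912 0.2204 0.3827] [0.5336 0.0707]
brush_head 0.9 [314. 308.] [0.4832 0.215  0.3691] [0.5244 0.0677]
brush_head 0.74 [112. 522.] [0.3536 0.417  0.0206] [0.458  0.2984]
```

View pics/w1.png

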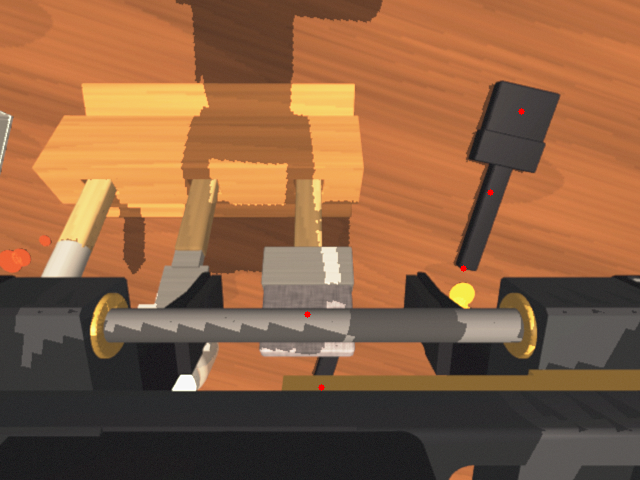

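The wrist view shows the brush handle at columns 295–322, rows 180–245. I'll measure it and the gripper body's front profile.

Run:
```python
import numpy as np
d=np.load("w.npz");P=d["P"];t=d["tool"]
hx=np.array([.959,.284,0]);hy=np.array([-.284,.959,0])
for r in range(185,350,12):
    row=P[r,250:362]; m=(row[:,2]>.08)&(row[:,2]<.26)
    q=row[m]
    if len(q): print(r,len(q),"hx",np.median(q@hx).round(4),"hy",(q@hy).min().round(4),(q@hy).max().round(4),"z",np.median(q[:,2]).round(4))
m=d["ok"]&(t[...,1]<-.01)&(t[...,1]>-.2)
for a in range(-20,-140,-10):
    k=m&(t[...,1]*1e3<a)&(t[...,1]*1e3>=a-10)
    if k.any(): print(a,np.round(t[k].min(0),3),np.round(t[k].max(0),3))
```

```text
185 110 hx 0.5288 hy 0.0099 0.1149 z 0.0948
197 109 hx 0.5421 hy 0.0075 0.1149 z 0.0834
209 26 hx 0.5472 hy 0.0548 0.0774 z 0.1206
221 27 hx 0.5561 hy 0.0542 0.0772 z 0.1301
233 26 hx 0.5647 hy 0.0545 0.0771 z 0.139
245 28 hx 0.5728 hy 0.0539 0.0769 z 0.1482
257 89 hx 0.58 hy 0.0297 0.1025 z 0.1588
269 90 hx 0.5876 hy 0.0297 0.1028 z 0.1666
281 92 hx 0.5948 hy 0.0296 0.1019 z 0.1745
293 88 hx 0.6026 hy 0.0317 0.1001 z 0.1801
305 89 hx 0.6094 hy 0.0316 0.1003 z 0.1873
-20 [-0.054 -0.03  -0.011] [ 0.054 -0.02   0.011]
-30 [-0.056 -0.04  -0.011] [ 0.055 -0.03   0.011]
-40 [-0.049 -0.05  -0.012] [ 0.049 -0.04   0.003]
-50 [-0.049 -0.06  -0.012] [ 0.049 -0.05   0.009]
-60 [-0.053 -0.07  -0.008] [ 0.052 -0.06   0.014]
-70 [-0.083 -0.08  -0.03 ] [ 0.086 -0.07   0.038]
-80 [-0.076 -0.09  -0.022] [ 0.079 -0.08   0.038]
-90 [-0.07  -0.1   -0.011] [ 0.075 -0.09   0.038]
-100 [-0.06  -0.11   0.003] [ 0.067 -0.1    0.026]
-110 [-0.054 -0.12   0.014] [ 0.056 -0.11   0.027]
-120 [-0.046 -0.123  0.022] [ 0.017 -0.12   0.027]
```

Request:
send_rows(moves="87 -4.5 0 -9.5 0; 87 0 30 0 0; 87 0 30 0 0; 87 0 30 0 0; 87 0 25 0 0; 87 0 20 0 0; 87 0 15 0 0; 87 0 15 0 0; 87 0 0 0 0; 87 0 0 0 0")

```text
time_s: 4.38
position: [0.5242, 0.2236, 0.1169]
tcp_rot: [[-0.285, -0.001, -0.959], [0.959, -0.0, -0.285], [0.0, -1.0, 0.001]]
force: [0.4, -0.7, 0.5]
opening: 0.998
```

```bash
python3 c.py w2.png
python3 - <<'E'
import numpy as np
d=np.load("w.npz");P=d["P"];t=d["tool"]
hx=np.array([.959,.284,0]);hy=np.array([-.284,.959,0])
m=d["ok"]&(abs(t[...,0])<.03)&(t[...,1]>-.06)&(t[...,1]<.03)
for a in np.arange(.53,.60,.006):
    q=P[m&(abs(P@hx-a)<.003)]
    q=q[q[:,2]>.115] if len(q) else q
    if len(q): print(round(a,3),len(q),"hy",(q@hy).min().round(4),(q@hy).max().round(4),"z",np.median(q[:,2]).round(4))
E
```

```text
t 4.3833 [0.5242 0.2236 0.1169] yaw x 106.55306294994243 -0.9999989968641159 [ 12.  34.  95.  -0.  50. -95.] [ 0.4 -0.7  0.5] 0.9981277511205862
brush_grip 0.97 [209. 602.] [0.4442 0.4171 0.0192] [0.5449 0.2725]
brush_grip 0.87 [282. 313.] [0.5146 0.2207 0.1296] [0.5561 0.0642]
0.542 395 hy 0.0541 0.0766 z 0.1165
0.548 880 hy 0.0536 0.0775 z 0.1214
0.554 951 hy 0.0535 0.0775 z 0.1278
0.56 1032 hy 0.0535 0.0774 z 0.1341
0.566 223 hy 0.0536 0.0776 z 0.1378
0.572 1282 hy 0.0356 0.0956 z 0.1523
0.578 3641 hy 0.0356 0.0956 z 0.1567
0.584 936 hy 0.0356 0.0955 z 0.1616
```

View pics/w2.png

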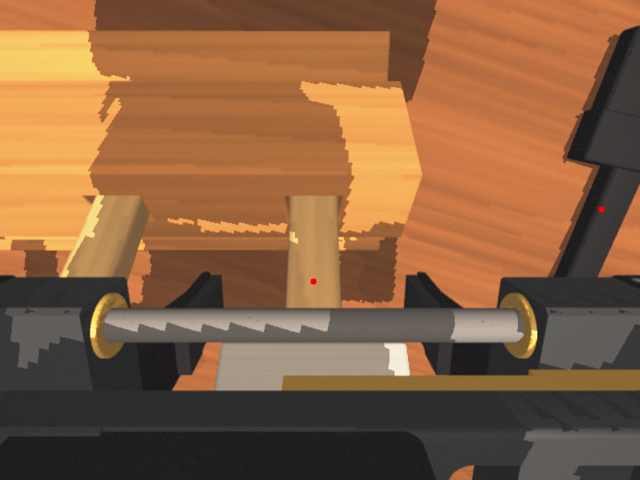

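The handle sits centred between the open fingers (columns 288–340), and the force is near zero. Closing.

Request:
send_rows(moves="40 0 0 0 0; 25 0 0 0 0; 0 0 0 0 0; 0 0 0 0 0; 0 0 0 0 0; 0 0 0 0 0; 0 0 0 0 0; 0 0 0 0 0")

```text
time_s: 5.25
position: [0.5242, 0.2238, 0.1178]
tcp_rot: [[-0.285, 0.001, -0.958], [0.958, -0.0, -0.285], [-0.0, -1.0, -0.001]]
force: [-1.1, 1.1, 3.3]
opening: 0.796
```

Request:
send_rows(moves="0 0 0 0 0; 0 0 0 0 0; 0 0 0 0 0; 0 0 0 0 0; 0 0 0 0 0; 0 0 0 0 0; 0 0 0 0 0; 0 0 0 0 0")

```text
time_s: 5.92
position: [0.5242, 0.2239, 0.1177]
tcp_rot: [[-0.285, 0.001, -0.958], [0.958, 0.0, -0.285], [-0.0, -1.0, -0.001]]
force: [1.0, -0.3, 5.8]
opening: 0.791
```

The fingers stopped at 69 mm, on the ferrule's sides. I'll reopen and grip further down the handle.

Request:
send_rows(moves="87 0 0 0 0; 87 0 0 0 0; 87 0 0 0 0; 87 0 0 0 0; 87 0 0 10 0; 87 0 8 0 0; 87 0 0 0 0; 87 0 0 0 0")

```text
time_s: 6.58
position: [0.5139, 0.2209, 0.1086]
tcp_rot: [[-0.285, -0.002, -0.958], [0.958, -0.0, -0.285], [0.0, -1.0, 0.002]]
force: [-0.1, -1.0, 0.3]
opening: 0.999
```

Request:
send_rows(moves="0 0 0 0 0; 0 0 0 0 0; 0 0 0 0 0; 0 0 0 0 0; 0 0 0 0 0; 0 0 0 0 0; 0 0 0 0 0; 0 0 0 0 0; 0 0 0 0 0; 0 0 0 0 0")

```text
time_s: 7.42
position: [0.5144, 0.221, 0.1096]
tcp_rot: [[-0.285, 0.0, -0.958], [0.958, -0.0, -0.285], [-0.0, -1.0, -0.0]]
force: [-0.3, -0.2, 0.6]
opening: 0.324
```

Request:
send_rows(moves="0 0 0 0 0; 0 0 0 0 0; 0 0 0 0 0; 0 0 0 0 0")

```text
time_s: 7.75
position: [0.5144, 0.2209, 0.1096]
tcp_rot: [[-0.285, -0.0, -0.958], [0.958, -0.0, -0.285], [-0.0, -1.0, 0.0]]
force: [-0.4, 0.2, 0.5]
opening: 0.276
```

Gripped at 24 mm. Drawing out along the axis.

Request:
send_rows(moves="0 0 -3.7 -3.4 0; 0 0 -7.4 -6.8 0; 0 0 -7.4 -6.8 0; 0 0 -7.4 -6.8 0; 0 0 0 0 0")

```text
time_s: 8.17
position: [0.5391, 0.2283, 0.137]
tcp_rot: [[-0.285, 0.003, -0.958], [0.958, 0.001, -0.285], [-0.0, -1.0, -0.003]]
force: [-0.6, -0.0, 2.1]
opening: 0.272
```

Request:
send_rows(moves="0 0 -7.4 -6.8 0; 0 0 -7.4 -6.8 0; 0 0 -7.4 -6.8 0; 0 0 -7.4 -6.8 0; 0 0 -7.4 -6.8 0; 0 0 -7.4 -6.8 0; 0 0 -10 -5 0; 0 0 0 0 0")

```text
time_s: 8.83
position: [0.5832, 0.2413, 0.1915]
tcp_rot: [[-0.285, 0.005, -0.958], [0.958, 0.001, -0.285], [-0.0, -1.0, -0.005]]
force: [0.2, 0.1, -1.1]
opening: 0.271
```

```bash
python3 c.py w3.png
python3 - <<'E'
from h import *
p=capture("side"); cv2.imwrite("pics/s3.png",cv2.resize(p["image"][80:380,180:520],None,fx=2,fy=2))
for n in ["brush_head","brush_grip","wide_brush"]:
    for m in mark_of(p,n)[:4]: print(n,round(m["p"],2),np.round(m["pixel"]),np.round(world(p,m["pixel"]),3))
E
```

```text
t 8.8333 [0.5832 0.2413 0.1915] yaw x 106.57122140701236 -0.9999889133425086 [ 12.  33.  83.   0.  64. -94.] [ 0.2  0.1 -1.1] 0.2709398429630852
wide_brush 0.67 [231. 518.] [0.5422 0.4344 0.014 ] [0.6437 0.2611]
wide_brush 0.56 [146. 314.] [0.5195 0.2226 0.14  ] [0.5613 0.0647]
brush_grip 0.85 [126. 555.] [0.4454 0.422  0.018 ] [0.5474 0.2769]
brush_grip 0.59 [311. 314.] [0.552  0.2322 0.2763] [0.5953 0.0646]
brush_head 0.94 [ 12. 598.] [0.3559 0.4145 0.0195] [0.4596 0.2953]
brush_head 0.83 [126. 324.] [0.589 0.193 0.314]
brush_head 0.8 [173. 368.] [0.838 0.298 0.016]
brush_head 0.61 [246. 149.] [0.172 0.374 0.019]
brush_grip 0.91 [268. 170.] [0.182 0.273 0.019]
brush_grip 0.85 [198. 233.] [0.445 0.425 0.016]
brush_grip 0.75 [180. 350.] [0.611 0.115 0.198]
brush_grip 0.66 [159. 309.] [0.575 0.232 0.205]
wide_brush 0.93 [185. 259.] [0.537 0.434 0.02 ]
wide_brush 0.71 [193. 294.] [0.515 0.217 0.135]
wide_brush 0.57 [195. 317.] [ 0.662  0.317 -0.001]
```

View pics/s3.png

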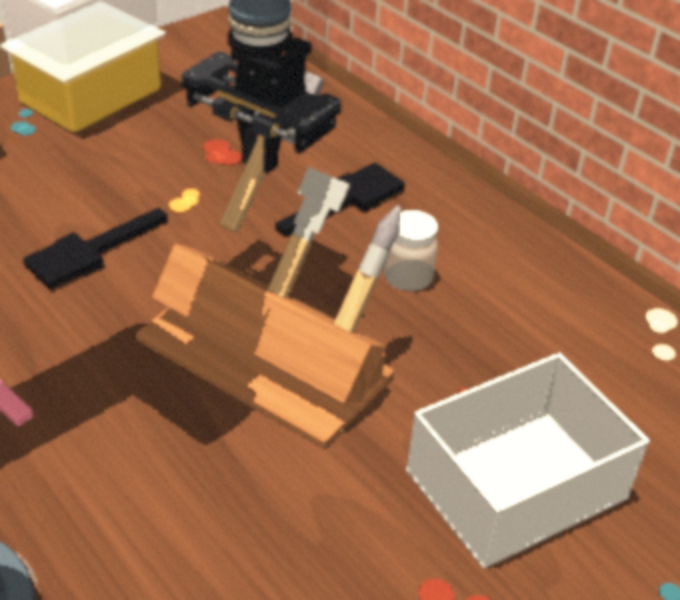

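The brush is out of the slot (butt at about (230,225) in the crop), and the other two tools are still in place. I'll lift and carry it to the tub's near rim, where I'll pivot it level.

Request:
send_rows(moves="0 0 -20 0 0; 0 0 -30 0 0; 0 0 -30 0 0; 0 0 -30 0 0; 0 -15 -10 6 0; 0 -30 0 11 0; 0 -31 0 11 0; 0 -31 0 11 0; 0 -31 0 11 0; 0 -31 0 11 0; 0 -31 0 11 0; 0 -31 0 11 0; 0 -31 0 11 0; 0 -31 0 11 0; 0 -31 0 11 0; 0 -31 0 11 0; 0 -31 0 11 0; 0 -31 0 11 0; 0 -15 0 6 0")

```text
time_s: 10.82
position: [0.5553, -0.2214, 0.3096]
tcp_rot: [[-0.283, -0.0, -0.959], [0.959, -0.002, -0.283], [-0.002, -1.0, 0.001]]
force: [0.3, -0.8, -1.9]
opening: 0.274
```

Request:
send_rows(moves="0 0 0 0 5; 0 0 0 0 6; 0 0 0 0 6; 0 0 0 0 5; 0 0 0 0 2.8; 0 0 0 0 0; 0 0 0 0 0")

```text
time_s: 11.4
position: [0.5556, -0.2168, 0.3096]
tcp_rot: [[0.141, -0.0, -0.99], [0.99, 0.001, 0.141], [0.001, -1.0, 0.001]]
force: [-0.1, 0.0, -1.5]
opening: 0.27
```

```bash
cat > e.py <<'E'
from h import *
import sys
s=read_state(); R=np.array(s["tcp_rot"]); pos=np.array(s["position"]); print(s["time_s"],pos.round(4),np.degrees(np.arctan2(R[1,0],R[0,0])),np.round(s["force"],1))
bx=-R[:,2]; bx[2]=0  # brush heading
by=R[:,0]
C=np.array([.609,-.223,.1])
for n in ["top","side","wrist"]:
    p=capture(n); K=np.array(p["mtx"]); z=p["z_map"]; v,u=np.mgrid[:480,:640]
    P=np.stack([(u-K[0,2])/K[0,0]*z,-(v-K[1,2])/K[1,1]*z,-z],-1)
    if n=="wrist":
        T=np.array(p["tool_from_camera"]); P=(P@T[:3,:3].T+T[:3,3])@R.T+pos
    else: P=P@np.array(p["rotation"]).T+np.array(p["origin"])
    q=P-pos; a=q@bx; b=q@by; h=q[...,2]
    m=(z>0)&(abs(b)<.045)&(a>-.11)&(a<.15)&(h>-.085)&(h<.13)&(P[...,2]>.107)
    for lo in np.arange(-.11,.15,.01):
        k=m&(a>=lo)&(a<lo+.01)&((abs(b)<.03) if lo>.02 else (abs(b)<.011))
        if k.sum()>5: print(n,"a",round(lo*1e3+5),k.sum(),"h",(np.percentile(h[k],[5,50,95])*1e3).round(1))
    for nm in ["brush_head","brush_grip","wide_brush"]:
        for mk in mark_of(p,nm)[:4]:
            r,c=np.clip(mk["pixel"],0,[479,639]); w=world(p,(r,c),s)
            if np.linalg.norm(w-pos)<.2: print(n,nm,round(mk["p"],2),np.round([r,c]),"a,b,h",np.round(np.array([(w-pos)@bx,(w-pos)@by,(w-pos)[2]])*1e3))
    if n==sys.argv[2]:
        r0,c0=(120,280) if n=="side" else (0,0)
        cv2.imwrite("pics/"+sys.argv[1],cv2.resize(p["image"][r0:r0+280,c0:c0+350],None,fx=2,fy=2) if n=="side" else p["image"])
E
python3 e.py s4.png side
```

```text
11.4 [ 0.5556 -0.2168  0.3096] 81.87543158321628 [-0.1  0.  -1.5]
top a 75 15 h [ 96.1 100.1 102.4]
top a 85 9 h [ 95.   96.4 100.3]
side a -65 82 h [-57.1 -51.3 -44.5]
side a -55 82 h [-47.7 -40.2 -34.2]
side a -45 86 h [-38.8 -29.4 -23.7]
side a -35 117 h [-26.6 -16.3  87.4]
side a -25 259 h [-13.   99.6 127.5]
side a -15 91 h [-5.2  3.8 10.7]
side a -5 80 h [ 7.9 14.1 22.3]
side a 5 28 h [19.4 23.2 26.8]
side a 65 64 h [84.6 90.6 97.5]
side a 75 74 h [ 94.3  99.2 102.7]
side brush_head 0.63 [185. 479.] a,b,h [  8. -50. 131.]
side brush_grip 0.83 [226. 444.] a,b,h [ -8. -11.  19.]
wrist a -65 691 h [-53.9 -48.9 -44.3]
wrist a -55 838 h [-43.4 -38.3 -33.3]
wrist a -45 915 h [-32.5 -27.5 -22.7]
wrist a -35 2725 h [-20.9  85.2  88.2]
wrist a -25 16619 h [ -4.  111.5 121.8]
wrist a -15 1353 h [-0.6  4.6  9.4]
wrist a -5 1395 h [ 9.9 14.6 18.9]
wrist a 5 207 h [29.6 30.8 32.3]
wrist a 15 1603 h [31.2 35.4 39.1]
wrist brush_grip 0.66 [307. 316.] a,b,h [-1.  2. 19.]
```

View pics/s4.png

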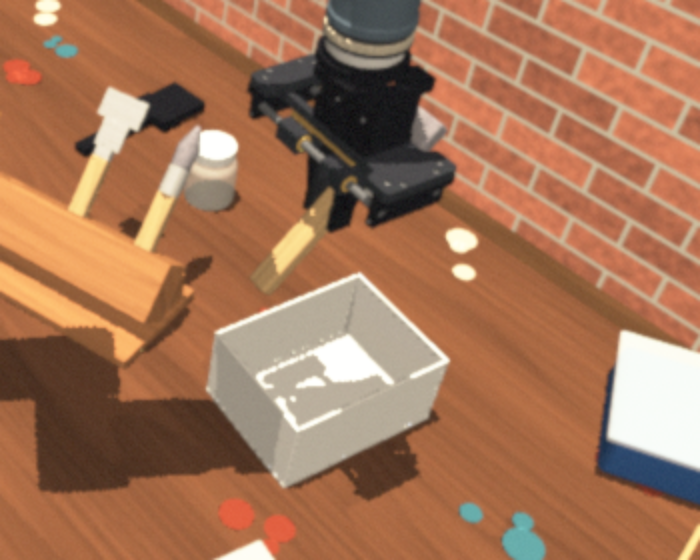

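The brush hangs at 46.6° to the horizontal, with the near rim about 44 mm behind the grip and inside the handle's span. I'll lower it until the handle meets the rim, then pivot gently.

Request:
send_rows(moves="0 0 20 0 0; 0 0 30 0 0; 0 0 30 0 0; 0 0 30 0 0; 0 0 25 0 0; 0 0 15 0 0; 0 0 5 0 0; 0 0 0 0 0")

```text
time_s: 12.67
position: [0.555, -0.2171, 0.1534]
tcp_rot: [[0.143, -0.003, -0.99], [0.99, 0.002, 0.143], [0.001, -1.0, 0.003]]
force: [0.4, 0.7, -1.1]
opening: 0.275
```

Request:
send_rows(moves="0 0 4 0 0; 0 0 4 0 0; 0 0 4 0 0; 0 0 4 0 0; 0 0 0 0 0")

```text
time_s: 13.08
position: [0.5559, -0.2178, 0.1392]
tcp_rot: [[0.143, 0.001, -0.99], [0.99, -0.001, 0.143], [-0.001, -1.0, -0.001]]
force: [-1.0, -0.2, 2.9]
opening: 0.274
```

Request:
send_rows(moves="0 0 4 0 0; 0 0 4 0 0; 0 0 4 0 0; 0 0 4 0 0; 0 0 0 0 0")

```text
time_s: 13.5
position: [0.5559, -0.2175, 0.1222]
tcp_rot: [[0.143, 0.0, -0.99], [0.99, -0.0, 0.143], [-0.0, -1.0, -0.0]]
force: [-0.4, -0.8, 2.6]
opening: 0.27
```

```bash
python3 e.py s5.png side | grep -v top
```

```text
13.5 [ 0.5559 -0.2175  0.1222] 81.77264869467636 [-0.4 -0.8  2.6]
side a -65 39 h [-14.4 -12.6  -8. ]
side a -55 54 h [-12.8  -8.9  -5.3]
side a -45 55 h [-11.5  -3.6   0.6]
side a -35 79 h [-3.5  2.8 87.2]
side a -25 170 h [  2.4 100.1 127. ]
side a -15 59 h [ 3.4 11.5 15.1]
side a -5 47 h [12.9 16.6 20.1]
side a 75 51 h [56.4 58.6 61.9]
side a 85 80 h [59.8 63.3 67.2]
side a 95 103 h [64.4 68.9 72.1]
side a 105 28 h [68.6 70.8 72.7]
side brush_head 0.55 [267. 463.] a,b,h [75. -8. 58.]
side brush_grip 0.55 [293. 429.] a,b,h [ -9. -13.  27.]
side brush_grip 0.49 [294. 444.] a,b,h [-27. -67.  88.]
side wide_brush 0.88 [323. 391.] a,b,h [ -45.   46. -115.]
wrist a -65 845 h [-14.9 -13.  -10.9]
wrist a -55 1081 h [-11.   -8.4  -5.7]
wrist a -45 1119 h [-5.8 -3.2 -0.6]
wrist a -35 2911 h [-0.2 85.1 88.3]
wrist a -25 16644 h [  8.  111.4 121.8]
wrist a -15 1282 h [ 9.5 12.2 14.8]
wrist a -5 1197 h [14.7 17.1 19.3]
wrist a 15 1245 h [25.7 28.  30.1]
wrist a 25 489 h [29.5 30.9 32.2]
wrist brush_grip 0.68 [308. 315.] a,b,h [-33.   1.  85.]
wrist wide_brush 0.95 [103. 313.] a,b,h [-88.   0. -25.]
```

It pivots as intended and is now at 26.6°. Continuing.

Request:
send_rows(moves="0 0 4 0 0; 0 0 4 0 0; 0 0 4 0 0; 0 0 4 0 0; 0 0 4 0 0; 0 0 2 0 0; 0 0 0 0 0; 0 0 0 0 0")

```text
time_s: 14.77
position: [0.557, -0.2182, 0.1016]
tcp_rot: [[0.143, 0.003, -0.99], [0.99, -0.002, 0.143], [-0.001, -1.0, -0.003]]
force: [1.9, -0.4, 4.1]
opening: 0.274
```

```bash
python3 e.py s6.png side | grep -v top
```

```text
14.7667 [ 0.557  -0.2182  0.1016] 81.78360686949033 [ 1.9 -0.4  4.1]
side a -95 44 h [ 6.5  9.5 12.4]
side a -85 41 h [ 8.3 11.1 12.7]
side a -75 49 h [ 8.6 11.3 14.4]
side a -65 42 h [ 8.4 12.4 14.7]
side a -55 42 h [11.  13.7 16.4]
side a -45 46 h [ 8.3 14.1 18. ]
side a -35 74 h [10.7 17.  87.4]
side a -25 148 h [ 15.2 105.3 127.9]
side a -15 53 h [10.2 17.8 21.1]
side a -5 31 h [15.9 18.7 21.8]
side a 95 40 h [27.7 30.  32.1]
side a 105 82 h [27.9 30.1 33.7]
side a 115 60 h [28.7 31.  33.9]
side brush_head 0.86 [282. 463.] a,b,h [ 23. -61. 112.]
side brush_grip 0.75 [299. 428.] a,b,h [-11. -13.  31.]
side wide_brush 0.93 [316. 388.] a,b,h [-96.   1.   8.]
wrist a -95 1163 h [ 8.5 10.2 11.5]
wrist a -85 1516 h [10.  11.3 12.5]
wrist a -75 1443 h [11.1 12.3 13.5]
wrist a -65 1428 h [12.1 13.3 14.6]
wrist a -55 1377 h [13.2 14.4 15.6]
wrist a -45 1330 h [14.1 15.4 16.6]
wrist a -35 3108 h [15.6 84.9 88.3]
wrist a -25 16562 h [ 17.8 111.4 121.7]
wrist a -15 1190 h [17.4 18.6 19.7]
wrist a -5 1006 h [18.4 19.5 20.6]
wrist a 15 660 h [20.8 21.9 23. ]
wrist a 25 990 h [21.6 22.7 23.7]
wrist a 35 165 h [ 7.7 15.2 20.3]
wrist brush_grip 0.75 [308. 315.] a,b,h [-32.   1.  83.]
wrist wide_brush 0.98 [ 70. 313.] a,b,h [-96.   0.   9.]
```

6° remaining, so about 5 mm more.

Request:
send_rows(moves="0 0 2.5 0 0; 0 0 2.5 0 0; 0 0 0 0 0; 0 0 0 0 0; 0 0 -5 0 0; 0 0 -10 0 0; 0 0 -20 0 0; 0 0 -25 0 0; 0 0 -25 0 0; 0 0 -10 0 0; 0 0 0 0 0; 0 0 0 0 0")

```text
time_s: 16.37
position: [0.5548, -0.2169, 0.1905]
tcp_rot: [[0.143, -0.001, -0.99], [0.99, 0.001, 0.143], [0.001, -1.0, 0.002]]
force: [-0.3, -0.6, -2.5]
opening: 0.27
```

```bash
python3 e.py s7.png side
```

```text
16.3667 [ 0.5548 -0.2169  0.1905] 81.77053479560013 [-0.3 -0.6 -2.5]
top a 75 7 h [18.7 20.  22.4]
top a 85 17 h [18.2 20.2 22.4]
top a 95 30 h [18.4 19.9 22.9]
top a 105 40 h [17.4 19.7 23. ]
top a 115 41 h [17.6 19.8 21.8]
side a -95 74 h [ 5.7 16.  20.5]
side a -85 50 h [ 9.7 18.  20.1]
side a -75 52 h [10.1 18.1 19.9]
side a -65 49 h [11.3 18.5 20.5]
side a -55 50 h [ 7.8 18.1 20.1]
side a -45 49 h [13.9 18.3 20.5]
side a -35 71 h [ 9.6 19.  87. ]
side a -25 185 h [ 16.9 103.8 126.5]
side a -15 42 h [12.4 18.5 20.6]
side a -5 40 h [14.5 18.7 20.5]
side a 5 9 h [16.2 18.1 19.4]
side a 105 9 h [19.1 19.9 21.4]
side a 115 35 h [16.5 18.6 21. ]
side brush_head 0.66 [322. 438.] a,b,h [  54.   -1. -186.]
side brush_grip 0.81 [271. 435.] a,b,h [-10. -18.  28.]
wrist a -95 1316 h [18.1 20.  21.2]
wrist a -85 1721 h [19.  20.2 21.4]
wrist a -75 1629 h [19.1 20.2 21.3]
wrist a -65 1550 h [19.1 20.3 21.4]
wrist a -55 1457 h [19.1 20.3 21.4]
wrist a -45 1379 h [19.3 20.3 21.3]
wrist a -35 2954 h [19.5 84.5 88.2]
wrist a -25 16766 h [ 20.6 111.4 121.8]
wrist a -15 1187 h [19.3 20.3 21.3]
wrist a -5 957 h [19.3 20.4 21.4]
wrist a 15 516 h [19.5 20.4 21.3]
wrist a 25 968 h [19.4 20.4 21.4]
wrist a 35 364 h [ 5.9 17.4 20.8]
wrist brush_grip 0.59 [309. 313.] a,b,h [-32.   0.  85.]
wrist wide_brush 0.72 [ 64. 314.] a,b,h [-97.   0.  20.]
```

The brush is level to within about 0.2°. Next, move back so the bristle centre (92 mm ahead of the grip) is over the tub's middle.

Request:
send_rows(moves="0 0.5 1 5 0; 0 0.5 2 10 0; 0 0.5 2 10 0; 0 0.5 0 8 0; 0 0 0 4.5 0; 0 0 0 0 0; 0 0 0 0 0; 0 0 0 0 0; 0 0 0 0 0; 0 0 0 0 0; 0 0 0 0 0; 0 0 0 0 0")

```text
time_s: 17.97
position: [0.5191, -0.2101, 0.1858]
tcp_rot: [[0.143, 0.0, -0.99], [0.99, -0.0, 0.143], [-0.0, -1.0, -0.0]]
force: [0.3, 0.5, -2.0]
opening: 0.274
```

```bash
python3 e.py s8.png side | grep -E "^1|^2|top|wrist a"
python3 - <<'E'
from h import *
p=capture("top")
im=p["image"].copy();R=np.array(p["rotation"]);K=np.array(p["mtx"])
for w,c in [((.609,-.223,.1),(0,0,255)),((.609,-.223,.197),(255,0,0))]:
    q=R.T@(np.array(w)-p["origin"]); cv2.circle(im,(int(K[0,2]+K[0,0]*q[0]/-q[2]),int(K[1,2]-K[1,1]*q[1]/-q[2])),2,c,-1)
a=cv2.resize(im[120:280,340:500],None,fx=2.5,fy=2.5)
s=cv2.resize(cv2.imread("pics/s8.png"),(400,400)); cv2.imwrite("pics/f.png",np.hstack([a,s]))
for n in ["lidded_tub","jar","round_brush","filling_knife"]:
    for m in mark_of(p,n)[:1]: print(n,round(m["p"],2),np.round(m["pixel"]))
s=read_state();print(np.abs(s["qvel"]).max(),s["time_s"])
E
```

```text
17.9667 [ 0.5191 -0.2101  0.1858] 81.77863672074037 [ 0.3  0.5 -2. ]
top a 75 19 h [17.6 19.7 22.5]
top a 85 29 h [17.  20.3 22.1]
top a 95 41 h [17.3 20.  22.6]
top a 105 46 h [17.2 19.9 22.2]
top a 115 40 h [18.3 20.4 22.4]
wrist a -95 1318 h [17.9 19.8 21.1]
wrist a -85 1717 h [19.  20.1 21.1]
wrist a -75 1618 h [19.  20.1 21.2]
wrist a -65 1556 h [19.1 20.1 21.2]
wrist a -55 1460 h [19.1 20.2 21.2]
wrist a -45 1385 h [19.1 20.2 21.3]
wrist a -35 3027 h [19.5 84.7 88.2]
wrist a -25 16663 h [ 20.6 111.4 121.8]
wrist a -15 1188 h [19.2 20.3 21.3]
wrist a -5 954 h [19.3 20.3 21.4]
wrist a 15 536 h [19.6 20.5 21.5]
wrist a 25 958 h [19.5 20.5 21.4]
wrist a 35 351 h [ 5.9 17.2 20.9]
jar 0.58 [142. 265.]
0.11518003870625117 18.8167
```

View pics/f.png

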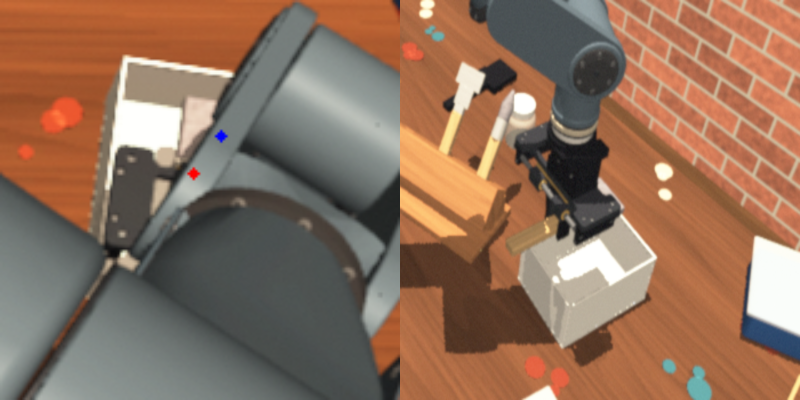

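The picture shows the brush level above the tub with the bristles over its mouth. From the arm pose, the bristle centre is at about (0.610, -0.223) and the tub's centre is (0.609, -0.223). The arm is still.

```bash
python3 -c "
from rig import *
print(hand_in())"
```

```text
the job is handed in; nothing more can be done
None
```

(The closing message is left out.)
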